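# Load the shaker platform with conical flasks

### The arm

A 6-joint arm with a two-finger parallel gripper is mounted at the origin on the work surface. World frame = base frame: x ahead of the robot, y to its left, z up, the work surface at z = 0. Lengths are in m, angles in rad, forces in N, time in s.
With the tool pointing down it reaches from about 0.35 to 0.975 m from the base axis. Payload 7.1 kg.
Tool frame: the origin (TCP) lies at the very end of the fingers, on their centre line; the grasp point (between the pads) lies 19 mm behind it (ctrl.grip_depth is the distance from the TCP to the grasp point, in m); z points along the fingers, y is the line along which they close (so a half turn about z gives the same grasp; the last joint's range is limited). The gripper opens to 88 mm and grips with 3 to 60 N. Pads are 20 mm wide; open, the fingers measure 115 mm over their backs; the gripper's body (75 mm by 178 mm) begins 61 mm behind the grasp point.
Start: joints at [-1.354, 0.423, 1.63, -0, 1.089, -0.019], TCP at [0.146, -0.608, 0.223] pointing down, gripper open.
Joint ranges: [-3, 3], [-0.9, 2.11], [0.09, 2.58], [-1.31, 4.45], [0.11, 2.69], [-2.54, 2.54]. Speed limits (rad/s): [2.39, 2.39, 3.01, 3.14, 3.14, 3.14].

### API

Orientations are given as a rotation vector (axis times angle).
In Python, from workcell import ctrl gives the robot as it stands. Calls block until the motion is done:
- ctrl.reach(position, orientation): joint-space move of the TCP to a pose.
- ctrl.move_straight(position, attitude=None, feed=0.15): straight line of the TCP; attitude=None keeps the orientation; feed is the mean speed in m/s.
- ctrl.goto_joints(angles): joint-space move.
- ctrl.grip(opening, strength=None): finger opening in m; strength is the grip in N (None keeps the last); returns when the fingers have stopped.
- ctrl.wait(seconds).
- ctrl.inverse_kinematics(position, orientation): joint angles nearest the present ones, or None.
- ctrl.observe(): the state.
- ctrl.get_image(name): name is "scene" or "top" or "wrist"; returns (picture, depth): 400x640x3 uint8, red, green, blue; 400x640 float32, m along the optical axis (not along the pixel's ray), 0 where there is no reading.
- ctrl.calibration(name): a dict with "fx", "fy", "cx", "cy" (pixels), "k1" (the pictures are not rectified: a ray, as slopes to the right and down, at radius r is drawn at 1 + k1 r^2 times it, then the intrinsics apply), "rvec" (rotation vector, rad) and "tvec" (3), from world to camera coordinates, as OpenCV has them. Camera axes: x right, y down, z forward; pixel columns grow to the right and rows downward; lengths in m; the calibration is good to about 2 mm. A picture is of the moment at which its call begins: read the wrist's pose just before it. calibration takes no time and is no camera call; for the wrist camera it gives the pose at the moment of the call.
A pose or a line that the arm cannot do raises ctrl.MotionError and nothing moves.
- ctrl.finish_job(): hands the job in; it is judged then, once.
The state is a dict: "time_s": time; "qpos": joint angles; "qvel": joint speeds; "effort": joint torques, N m; "eef_pos": TCP position; "tcp_rot": TCP orientation; "ft_force": force on the tool from outside, world axes, zero at the start; "wrist_torque": the same for the moment, N m; "gripper_width": finger opening in m; "grasp_force": force on a finger pad.
Only numpy, scipy, OpenCV 4.12 (cv2) and the standard library are available. Lean on these libraries where they do the work, as an engineer would, in place of code of your own. Each camera call takes 0.05 s, during which the arm holds its last target. There are 200 camera calls.

### The job

Load the shaker platform: pick out the four capped conical flasks on the bench and stand each upright, fully down in the round holder of its own size: the small flask in the small holder, the large one in the large holder, and the two middle-sized ones in the two middle-sized holders, either way round. Lower them in without dropping or tipping them, and leave the straight-sided bottle and the beaker standing where they are.

Things in the scene. Friction and masses are not known exactly. Their poses are not given: they have to be found in the camera images.
- flask_small: the small conical flask, loose, clear glass, with a white screw cap: base diameter 51 mm, overall height 95 mm; the cap is 30 mm in diameter and 24 mm high, the topmost part, good to grip from above; the cone narrows from the base to a neck 22 mm in diameter under the cap. Stands upright on the bench (z = 0). Origin: centre of its underside; z up along its axis
- flask_medium_a: the middle-sized conical flask (one of two alike), loose, clear glass, with a white screw cap: base diameter 67 mm, overall height 115 mm; the cap is 34 mm in diameter and 24 mm high, the topmost part, good to grip from above; the cone narrows from the base to a neck 26 mm in diameter under the cap. Stands upright on the bench (z = 0). Origin: centre of its underside; z up along its axis
- flask_medium_b: the middle-sized conical flask (one of two alike), loose, clear glass, with a white screw cap: base diameter 67 mm, overall height 115 mm; the cap is 34 mm in diameter and 24 mm high, the topmost part, good to grip from above; the cone narrows from the base to a neck 26 mm in diameter under the cap. Stands upright on the bench (z = 0). Origin: centre of its underside; z up along its axis
- flask_large: the large conical flask, loose, clear glass, with a white screw cap: base diameter 85 mm, overall height 138 mm; the cap is 40 mm in diameter and 24 mm high, the topmost part, good to grip from above; the cone narrows from the base to a neck 32 mm in diameter under the cap. Stands upright on the bench (z = 0). Origin: centre of its underside; z up along its axis
- holder_small: the small flask holder: a fixed shallow round cup of dark steel on the aluminium platform, outer diameter 75 mm, inner diameter 69 mm, rim 16 mm above its underside, floor 4 mm thick. Origin: centre of its underside, 20 mm above the bench; z up. The holders stand 2 by 2, 122 and 134 mm apart, on a fixed plate 260 by 280 mm
- holder_medium_a: the middle-sized flask holder (one of two alike): a fixed shallow round cup of dark steel on the aluminium platform, outer diameter 91 mm, inner diameter 85 mm, rim 16 mm above its underside, floor 4 mm thick. Origin: centre of its underside, 20 mm above the bench; z up. The holders stand 2 by 2, 122 and 134 mm apart, on a fixed plate 260 by 280 mm
- holder_medium_b: the middle-sized flask holder (one of two alike): a fixed shallow round cup of dark steel on the aluminium platform, outer diameter 91 mm, inner diameter 85 mm, rim 16 mm above its underside, floor 4 mm thick. Origin: centre of its underside, 20 mm above the bench; z up. The holders stand 2 by 2, 122 and 134 mm apart, on a fixed plate 260 by 280 mm
- holder_large: the large flask holder: a fixed shallow round cup of dark steel on the aluminium platform, outer diameter 109 mm, inner diameter 103 mm, rim 16 mm above its underside, floor 4 mm thick. Origin: centre of its underside, 20 mm above the bench; z up. The holders stand 2 by 2, 122 and 134 mm apart, on a fixed plate 260 by 280 mm
- bottle: bystander: loose straight-sided clear glass bottle with a white cap, body diameter 56 mm, overall height 106 mm, cap diameter 34 mm. Origin: centre of its underside; z up
- beaker: bystander: loose open clear glass beaker, no cap, rim diameter 68 mm, height 90 mm. Origin: centre of its underside; z up
Things that resemble listed ones, but are neither listed nor needed, are in the scene too. Leave any yellow look-alike of the flask_large alone.

How it is judged:
At the end, for the whole second after the job is handed in: Each flask is upright (0.1 rad) and at rest on the floor of a holder of its own size (axes within 12 mm, underside less than 4 mm off the floor), one per holder; middle-sized ones either way round. Bottle and beaker stand upright (0.15 rad) within 25 mm of where they began (horizontal distance between flask_small and holder_small below 0.012 m and z of flask_small in the frame of holder_small below 0.008 m and horizontal distance between flask_large and holder_large below 0.012 m and z of flask_large in the frame of holder_large below 0.008 m and (((horizontal distance between flask_medium_a and holder_medium_a below 0.012 m and z of flask_medium_a in the frame of holder_medium_a below 0.008 m) and (horizontal distance between flask_medium_b and holder_medium_b below 0.012 m and z of flask_medium_b in the frame of holder_medium_b below 0.008 m)) or ((horizontal distance between flask_medium_a and holder_medium_b below 0.012 m and z of flask_medium_a in the frame of holder_medium_b below 0.008 m) and (horizontal distance between flask_medium_b and holder_medium_a below 0.012 m and z of flask_medium_b in the frame of holder_medium_a below 0.008 m))) and angle between each of flask_small, flask_medium_a, flask_medium_b, flask_large's own z axis and vertical below 0.1 rad and linear speed of each of flask_small, flask_medium_a, flask_medium_b, flask_large below 0.02 m/s and distance of each of bottle, beaker from where it was at the start of the episode below 0.025 m and angle between each of bottle, beaker's own z axis and vertical below 0.15 rad); the robot touches nothing.
It fails at once if the bottle is pushed more than 25 mm or tipped (distance of bottle from where it was at the start of the episode above 0.025 m or angle between bottle's own z axis and vertical above 0.3 rad).
It fails at once if the beaker is pushed more than 25 mm or tipped (distance of beaker from where it was at the start of the episode above 0.025 m or angle between beaker's own z axis and vertical above 0.3 rad).
It fails at once if a flask is tipped over (more than about 45 degrees) (angle between any of flask_small, flask_medium_a, flask_medium_b, flask_large's own z axis and vertical above 0.8 rad).
It fails at once if a flask is dropped: in free fall with its underside more than 25 mm above a holder's floor ((height (world z) of flask_small above 0.05 m and contact force between flask_small and anything else below 0.02 N) or (height (world z) of flask_medium_a above 0.05 m and contact force between flask_medium_a and anything else below 0.02 N) or (height (world z) of flask_medium_b above 0.05 m and contact force between flask_medium_b and anything else below 0.02 N) or (height (world z) of flask_large above 0.05 m and contact force between flask_large and anything else below 0.02 N)).
It also fails if it takes over 128 s, if anything falls off the work surface, if the arm or the gripper's body presses on something with over 40 N, if the wrist force passes 120 N, or if a joint passes its speed limit or range.

## Working session

There is one attempt and no reset: what is moved stays moved. The work goes in short steps, each a Python script; the robot and the scene stay as the last script left them, time stands still between calls to the robot, and variables do not carry over. Pictures are saved under pics/ and viewed, at most 14 in all, crops included, and the job is handed in when it is done.

```bash
mkdir -p pics; ls
python3 - <<'E'
from workcell import ctrl
import cv2,numpy as np
for n in ("scene","top"):
    p,d=ctrl.get_image(n); cv2.imwrite(f"pics/{n}0.png",p[:,:,::-1]); np.save(f"pics/{n}0.npy",d); print(n,ctrl.calibration(n))
o=ctrl.observe(); print(o["time_s"],o["tcp_rot"],o["gripper_width"],ctrl.grip_depth)
E
```

```text
pics
scene {'fx': 372.49993286391776, 'fy': 372.49993286391776, 'cx': 318.05329993219897, 'cy': 193.11033050145386, 'k1': -0.08713655741000045, 'rvec': array([ 2.36578617,  0.9945224 , -0.32919104]), 'tvec': array([-0.28005537, -0.33389194,  1.26005218])}
top {'fx': 420.09391455160363, 'fy': 420.09391455160363, 'cx': 314.47931936235955, 'cy': 196.9920927740253, 'k1': -0.034971001688553674, 'rvec': array([ 2.16688565, -2.20319771,  0.08312193]), 'tvec': array([-0.0734835 ,  0.52010255,  1.22707231])}
0.1 [-3.11839169e+00 -3.69365483e-01  2.17257918e-04] 0.08744246063270004 0.0187
```

View pics/scene0.png

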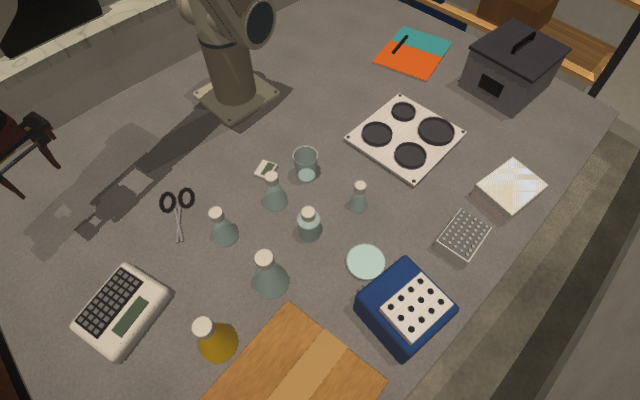

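View pics/top0.png

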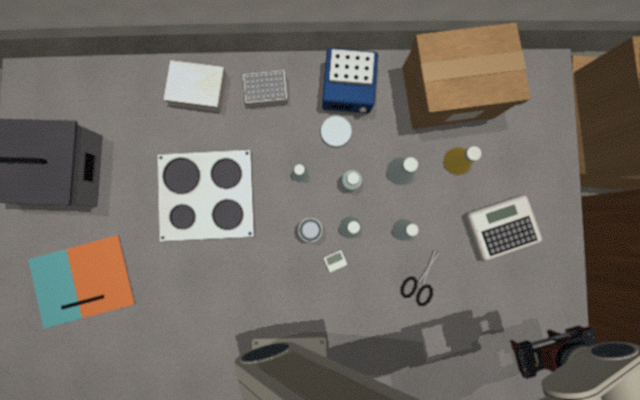

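Scene view: the plate has four dark holders around (405,138). The candidate caps, as scene / top pixels, are:
- small flask: (360,187) / (299,169)
- mediums: (272,177) / (353,227) and (215,213) / (411,230)
- large flask: (264,257) / (410,164)
- bottle, straight-sided: (308,213) / (351,179)
- yellow look-alike: (203,325) / (474,153), to be left alone
- beaker, no cap: (305,160) / (310,230)

Next I'll check the choice in a close crop and triangulate.

```bash
cat > h.py <<'E'
from workcell import ctrl
import cv2,numpy as np
def cam(c):
    K=np.array([[c["fx"],0,c["cx"]],[0,c["fy"],c["cy"]],[0,0,1]]); return K,np.array([c["k1"],0,0,0.]),cv2.Rodrigues(c["rvec"])[0],c["tvec"]
def norm(c,uv):
    K,D,R,t=cam(c); return cv2.undistortPoints(np.array(uv,float).reshape(-1,1,2),K,D).reshape(-1,2)
def rays(c,uv):
    K,D,R,t=cam(c); n=norm(c,uv); d=np.c_[n,np.ones(len(n))]@R; return -R.T@t,d/np.linalg.norm(d,axis=1)[:,None]
def world(c,depth):
    K,D,R,t=cam(c); v,u=np.mgrid[:400,:640]; n=norm(c,np.stack([u,v],-1)); p=np.c_[n,np.ones(len(n))]*depth.reshape(-1,1)
    return ((p-t)@R).reshape(400,640,3)
def tri(obs):  # [(calib,uv)] -> least squares point, residual
    A=np.zeros((3,3));b=np.zeros(3);L=[]
    for c,uv in obs:
        o,d=rays(c,uv);P=np.eye(3)-np.outer(d[0],d[0]);A+=P;b+=P@o;L.append((P,o))
    x=np.linalg.solve(A,b); return x,max(np.linalg.norm(P@(x-o)) for P,o in L)
E
python3 - <<'E'
from h import *
caps={"small":((360,187),(299,169)),"medA":((272,177),(353,227)),"medB":((215,213),(411,230)),"large":((264,257),(410,164)),"bottle":((308,213),(351,179))}
hold=[((403,111),(228,173)),((436,130),(181,175)),((377,133),(228,214)),((410,155),(182,216))]
C={n:ctrl.calibration(n) for n in("scene","top")}
I={n:cv2.imread(f"pics/{n}0.png") for n in C}; W={n:world(C[n],np.load(f"pics/{n}0.npy")) for n in C}
def blob(n,uv,dark,r):
    g=cv2.cvtColor(I[n],cv2.COLOR_BGR2GRAY); 
    x0,y0=uv[0]-r,uv[1]-r; w=g[y0:y0+2*r+1,x0:x0+2*r+1]
    m=cv2.threshold(w,0,255,(cv2.THRESH_BINARY_INV if dark else cv2.THRESH_BINARY)+cv2.THRESH_OTSU)[1]
    k,l,s,c=cv2.connectedComponentsWithStats(m); L=l[r,r]
    if L==0: L=1+np.argmax(s[1:,4])
    cn=max(cv2.findContours((l==L).astype(np.uint8),cv2.RETR_EXTERNAL,cv2.CHAIN_APPROX_NONE)[0],key=len)
    e=cv2.fitEllipse(cn); return (e[0][0]+x0,e[0][1]+y0),e[1]
for k,(a,b) in caps.items():
    ea,sa=blob("scene",a,0,11);eb,sb=blob("top",b,0,10); x,r=tri([(C["scene"],ea),(C["top"],eb)])
    P=W["top"][b[1]-12:b[1]+13,b[0]-12:b[0]+13].reshape(-1,3); z=np.percentile(P[:,2],99); q=P[abs(P[:,2]-z)<.006]
    print(k,np.round(ea,1),np.round(sa,1),np.round(eb,1),np.round(sb,1),x.round(4),round(r,4),"depth:",z.round(3),q.mean(0).round(4),len(q))
for a,b in hold:
    ea,sa=blob("scene",a,1,24);eb,sb=blob("top",b,1,23); x,r=tri([(C["scene"],ea),(C["top"],eb)])
    print("hold",np.round(ea,1),np.round(sa,1),np.round(eb,1),np.round(sb,1),x.round(4),round(r,4),W["top"][b[1],b[0]].round(4))
cv2.imwrite("pics/crop.png",np.hstack([cv2.resize(I["scene"][140:300,190:390],None,fx=2,fy=2,interpolation=2),cv2.resize(I["top"][130:290,285:485],None,fx=2,fy=2,interpolation=2)]))
E
```

```text
small [360.  184.6] [ 9.1 10.5] [298.9 168.9] [ 9.7 10. ] [ 0.5926 -0.0395  0.0973] 0.0003 depth: 0.098 [ 0.5927 -0.04    0.0948] 60
medA [270.4 174.4] [11.5 17. ] [353.4 226.7] [11.3 11.5] [ 0.4288 -0.1862  0.1212] 0.0001 depth: 0.988 [nan nan nan] 0
medB [214.8 211.7] [11.  13.6] [412.3 229.4] [11.4 11.8] [ 0.4186 -0.3465  0.1176] 0.0001 depth: 0.118 [ 0.4197 -0.3472  0.1143] 100
large [263.3 257. ] [16.1 18.2] [410.5 163.9] [13.5 13.7] [ 0.5954 -0.3427  0.1393] 0.0001 depth: 0.141 [ 0.5939 -0.3428  0.1377] 110
bottle [308. 216.] [18.8 19.9] [353.1 177.2] [11.4 13. ] [ 0.567  -0.1912  0.0937] 0.0002 depth: 0.108 [ 0.5637 -0.1878  0.1054] 87
hold [403.2 111.4] [19.3 24.4] [225.8 173.1] [29.9 30.2] [0.5672 0.1399 0.2061] 0.0032 [0.5943 0.1738 0.0233]
hold [439.2 124.6] [36.6 46.7] [180.8 175.4] [35.5 36.7] [0.5898 0.3075 0.0595] 0.0063 [0.5904 0.3135 0.0256]
hold [376.5 133.8] [25.1 30.6] [227.1 214.1] [30.  30.5] [0.472  0.1752 0.0301] 0.0002 [0.4726 0.1749 0.0186]
hold [409.9 155.3] [26.8 32.3] [181.9 216.4] [24.3 25.4] [ 0.4811  0.3991 -0.244 ] 0.0063 [0.4688 0.3119 0.0184]<stdin>:17: RuntimeWarning: Mean of empty slice.
  ret = um.true_divide(
```

View pics/crop.png

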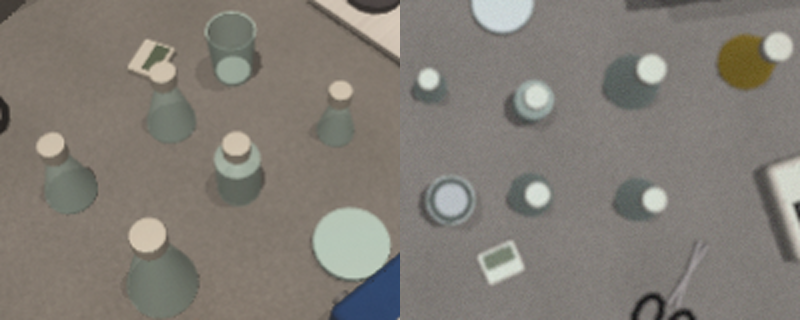

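The crop confirms it: four cone shapes with white caps, the straight-shouldered bottle between them, and the yellow one apart. My holder pairing between views was crossed, so I'll redo it with a rectangle fit and plan the motions.

Run:
```python
from h import *
C={n:ctrl.calibration(n) for n in("scene","top")}
S={"ml":(409.9,155.3),"mn":(376.5,133.8),"small":(403.2,111.4)}
g=cv2.cvtColor(cv2.imread("pics/top0.png"),cv2.COLOR_BGR2GRAY); gs=cv2.cvtColor(cv2.imread("pics/scene0.png"),cv2.COLOR_BGR2GRAY)
def ell(g,x0,y0,x1,y1,th):
    m=(g[y0:y1,x0:x1]<th).astype(np.uint8); cn=max(cv2.findContours(m,cv2.RETR_EXTERNAL,cv2.CHAIN_APPROX_NONE)[0],key=cv2.contourArea)
    e=cv2.fitEllipse(cn); return (e[0][0]+x0,e[0][1]+y0),e[1]
T={"large":(162,156,202,196),"ml":(209,157,245,190),"mn":(209,197,245,233),"small":(165,202,198,231)}
es,ss=ell(gs,412,110,458,150,100); S["large"]=es; print(np.round(es,1),np.round(ss,1))
for k,b in T.items():
    e,s=ell(g,*b,90); x,r=tri([(C["scene"],S[k]),(C["top"],e)]); o,d=rays(C["top"],e); p=o+d[0]*(.034-o[2])/d[0][2]
    os,ds=rays(C["scene"],S[k]); ps=os+ds[0]*(.034-os[2])/ds[0][2]
    print(k,np.round(e,1),np.round(s,1),"tri",x.round(4),round(r,4),"top@34mm",p.round(4),"scene@34",ps.round(4))
o,d=rays(C["top"],(353.4,226.7)); print("medA",o+d[0]*(.115-o[2])/d[0][2])
def rot(a):  # tool y along angle a
    y=np.array([np.cos(a),np.sin(a),0]);z=np.array([0,0,-1.]);return cv2.Rodrigues(np.c_[np.cross(y,z),y,z])[0].ravel()
for a in (0,np.pi,np.pi/2,-np.pi/2):
    for p in ((.5926,-.04,.064),(.594,-.3428,.107),(.47,.31,.3),(.594,.174,.3),(.43,-.186,.3),(.42,-.347,.084)):
        q=ctrl.inverse_kinematics(p,rot(a)); print(round(a,2),p,None if q is None else np.round(q,2))
```

```text
[435.7 131. ] [27.8 35.8]
large [180.7 175.4] [33.7 34.8] tri [0.5893 0.3134 0.0292] 0.0005 top@34mm [0.5883 0.3116 0.034 ] scene@34 [0.5915 0.3092 0.034 ]
ml [225.8 173. ] [27.8 28.4] tri [0.5939 0.1792 0.0299] 0.0006 top@34mm [0.5929 0.178  0.034 ] scene@34 [0.5958 0.1763 0.034 ]
mn [227.1 214.1] [27.8 28.7] tri [0.472  0.1754 0.0301] 0.0003 top@34mm [0.4716 0.1744 0.034 ] scene@34 [0.4743 0.1724 0.034 ]
small [181.9 216.3] [22.3 23.8] tri [0.468  0.3087 0.0309] 0.0005 top@34mm [0.4675 0.3074 0.034 ] scene@34 [0.47   0.3061 0.034 ]
medA [ 0.42881688 -0.18653236  0.115     ]
0 (0.5926, -0.04, 0.064) [-0.09  0.6   1.79 -0.    0.76 -0.09]
0 (0.594, -0.3428, 0.107) [-0.54  0.64  1.55 -0.    0.95 -0.54]
0 (0.47, 0.31, 0.3) [ 0.56  0.25  1.69 -0.    1.2   0.56]
0 (0.594, 0.174, 0.3) [ 0.27  0.34  1.57 -0.    1.23  0.27]
0 (0.43, -0.186, 0.3) [-0.43  0.1   1.88 -0.    1.16 -0.43]
0 (0.42, -0.347, 0.084) [-0.71  0.51  1.89 -0.    0.74 -0.71]
3.14 (0.5926, -0.04, 0.064) None
3.14 (0.594, -0.3428, 0.107) None
3.14 (0.47, 0.31, 0.3) None
3.14 (0.594, 0.174, 0.3) None
3.14 (0.43, -0.186, 0.3) None
3.14 (0.42, -0.347, 0.084) [-0.71  0.51  1.89 -0.    0.74  2.43]
1.57 (0.5926, -0.04, 0.064) [-0.09  0.6   1.79 -0.    0.76 -1.66]
1.57 (0.594, -0.3428, 0.107) [-0.54  0.64  1.55  0.    0.95 -2.11]
1.57 (0.47, 0.31, 0.3) [ 0.56  0.25  1.69 -0.    1.2  -1.01]
1.57 (0.594, 0.174, 0.3) [ 0.27  0.34  1.57 -0.    1.23 -1.31]
1.57 (0.43, -0.186, 0.3) [-0.43  0.1   1.88  0.    1.16 -2.  ]
1.57 (0.42, -0.347, 0.084) [-0.71  0.51  1.89  0.    0.74 -2.28]
-1.57 (0.5926, -0.04, 0.064) [-0.09  0.6   1.79 -0.    0.76  1.48]
-1.57 (0.594, -0.3428, 0.107) [-0.54  0.64  1.55 -0.    0.95  1.03]
-1.57 (0.47, 0.31, 0.3) [ 0.56  0.25  1.69 -0.    1.2   2.13]
-1.57 (0.594, 0.174, 0.3) [ 0.27  0.34  1.57 -0.    1.23  1.84]
-1.57 (0.43, -0.186, 0.3) [-0.43  0.1   1.88 -0.    1.16  1.14]
-1.57 (0.42, -0.347, 0.084) [-0.71  0.51  1.89 -0.    0.74  0.86]
```

```bash
cat >> h.py <<'E'
F={"small":((.5926,-.0398),.095,.030,0),"medA":((.4289,-.1864),.115,.034,0),"medB":((.4192,-.3468),.115,.034,0),"large":((.5945,-.3428),.138,.040,-np.pi/2)}
H={"small":(.469,.3072),"mn":(.4728,.1738),"ml":(.5943,.1776),"large":(.5898,.3110)}
def rot(a):
    y=np.array([np.cos(a),np.sin(a),0]);z=np.array([0,0,-1.]);return cv2.Rodrigues(np.c_[np.cross(y,z),y,z])[0].ravel()
def pick(f):
    (x,y),h,cap,a=F[f]; zg=h-.012-ctrl.grip_depth; hi=zg+.17
    ctrl.grip(.075,30); ctrl.reach((x,y,hi),rot(a)); ctrl.move_straight((x,y,zg),feed=.12); f0=ctrl.observe()["ft_force"]
    ctrl.grip(cap-.012,30); o=ctrl.observe(); print(f,"width",o["gripper_width"],"grip",o["grasp_force"],"ft",(o["ft_force"]-f0).round(2))
    if abs(o["gripper_width"]-cap)>.005: raise SystemExit("bad grasp")
    ctrl.move_straight((x,y,zg+.02),feed=.05); ctrl.move_straight((x,y,hi),feed=.2); ctrl.wait(.2)
    o=ctrl.observe(); print("lifted ft",(o["ft_force"]-f0).round(2),o["gripper_width"],o["time_s"])
def place(f,hn):
    (_,_),h,cap,a=F[f]; x,y=H[hn]; zg=h-.012-ctrl.grip_depth+.024
    ctrl.move_straight((x,y,zg+.146),feed=.3); ctrl.move_straight((x,y,zg+.02),feed=.12); ctrl.wait(.2); f0=ctrl.observe()["ft_force"]
    for dz in np.arange(.014,-.0035,-.002):
        ctrl.move_straight((x,y,zg+dz),feed=.02); d=ctrl.observe()["ft_force"]-f0
        if np.linalg.norm(d)>2: break
    print(f,"contact at dz",round(dz,4),d.round(2))
    if dz>.006: raise SystemExit("early contact")
    ctrl.grip(cap+.03); ctrl.move_straight((x,y,zg+.06),feed=.1); ctrl.move_straight((x,y,zg+.15),feed=.3); print(ctrl.observe()["time_s"])
E
python3 - <<'E'
from h import *
pick("small"); place("small","small")
C=ctrl.calibration("wrist"); p,d=ctrl.get_image("wrist"); cv2.imwrite("pics/w1.png",p[:,:,::-1])
E
```

```text
small width 0.029768033850503063 grip 29.9998739361763 ft [0.29 0.88 1.3 ]
lifted ft [ 0.14  1.33 -1.14] 0.029853612877679115 7.0917
small contact at dz 0.014 [-0.96  0.58 -1.67]early contact
```

That stop was sensor noise, not contact: z went down and contact would push it up. I'll use an upward-force threshold after settling, and continue.

```bash
python3 - <<'E'
s=open("h.py").read()
s=s.replace('d=ctrl.observe()["ft_force"]-f0\n        if np.linalg.norm(d)>2: break','ctrl.wait(.1); d=ctrl.observe()["ft_force"]-f0\n        if d[2]>4: break')
open("h.py","w").write(s)
E
python3 - <<'E'
from h import *
place("small","small")
p,d=ctrl.get_image("wrist"); cv2.imwrite("pics/w1.png",p[:,:,::-1])
E
```

```text
small contact at dz -0.002 [-1.39 -2.63 13.69]
17.5333
```

View pics/w1.png

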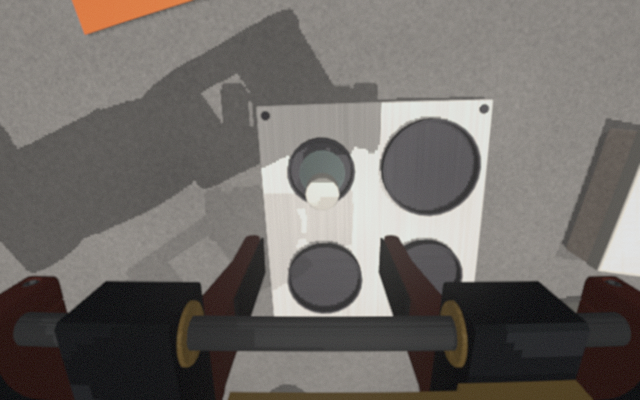

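The small flask (cap at (322,193)) stands inside its cup at (321,170), with contact at floor height. On to the other three.

Run:
```python
from h import *
pick("medA"); place("medA","mn")
pick("medB"); place("medB","ml")
```

```text
medA width 0.033491724913343436 grip 30.000061690807343 ft [-1.05 -1.21 -1.51]
lifted ft [-1.07 -0.14 -0.98] 0.033595586449981354 23.7833
medA contact at dz -0.002 [-4.42 -0.13 17.55]
31.7667
medB width 0.03310826991377971 grip 30.000002682209015 ft [0.32 0.33 0.71]
lifted ft [ 0.55  0.56 -0.75] 0.03359244676565948 38.0083
medB contact at dz -0.002 [-4.33 -0.58 15.6 ]
46.625
```

Run:
```python
from h import *
pick("large"); place("large","large")
ctrl.reach((.42,-.15,.4),rot(0)); ctrl.wait(.3)
out=[]
for n in ("scene","top"):
    p,d=ctrl.get_image(n); b=p[:,:,::-1].copy(); cv2.imwrite(f"pics/{n}9.png",b); W=world(ctrl.calibration(n),d)
    out.append(cv2.resize(b[60:220,290:490] if n=="scene" else b[130:290,140:340],None,fx=2,fy=2,interpolation=2))
    for k,(h,f) in {"small":("small","small"),"mn":("mn","medA"),"ml":("ml","medB"),"large":("large","large")}.items():
        t=F[f][1]+.024; m=(np.hypot(W[...,0]-H[h][0],W[...,1]-H[h][1])<.04)&(abs(W[...,2]-t)<.005); print(n,k,m.sum(),np.r_[(W[m].mean(0)[:2]-H[h]),W[m][:,2].mean()-t].round(4))
cv2.imwrite("pics/end.png",np.hstack(out)); print(ctrl.observe()["time_s"])
```

```text
large width 0.039484842100355674 grip 30.00013142824173 ft [-0.67  0.46  0.22]
lifted ft [-1.06  0.6  -2.61] 0.03934577671520605 52.7833
large contact at dz -0.002 [-2.05 -3.7  12.12]
61.7417
scene small 61 [ 0.0011 -0.0019  0.0008]
scene mn 101 [ 0.0004 -0.0023  0.0015]
scene ml 115 [ 0.001  -0.002   0.0013]
scene large 126 [ 0.0029 -0.003   0.0014]
top small 83 [ 0.0014 -0.0015 -0.0008]
top mn 122 [ 0.0006 -0.0003 -0.0009]
top ml 114 [-0.0022 -0.0003 -0.0011]
top large 173 [ 0.0002 -0.0023 -0.0014]
64.2083
```

View pics/end.png

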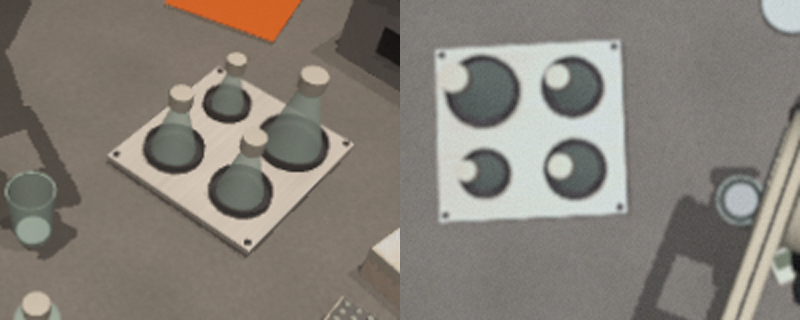

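View pics/scene9.png

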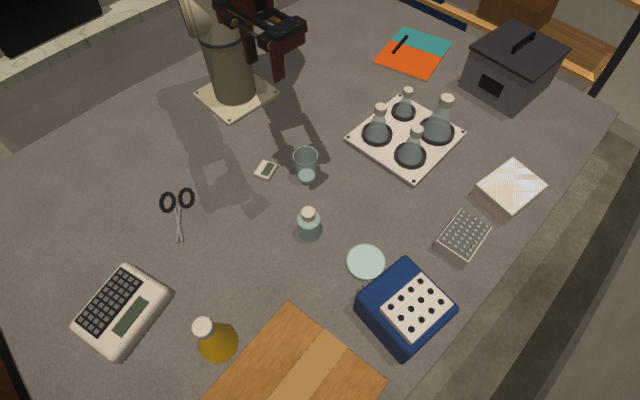

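All four flasks stand upright in their own holders. In the scene view the caps are at (408,91), (380,110), (446,99) and (416,132), within about 4 mm of the holder centres and at the seated height. The bottle (308,213), beaker (305,160) and yellow flask (203,325) have not moved, and the robot is clear.

```bash
python3 -c "
from workcell import ctrl
print(ctrl.finish_job())"
```

```text
the job is handed in; nothing more can be done
None
```

Job handed in at about 64 s of the 128 s limit: the last camera check showed all four flasks upright and seated in holders of their own size, within about 4 mm of centre, with the bottle, beaker and yellow look-alike unmoved; no verdict was returned.

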